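# Close the palette's row of lids in one stroke

### The arm

A 6-joint arm with a two-finger parallel gripper is mounted at the origin on a cart in front of the work surface, level with it; the furniture and walls round the work are solid. World frame = base frame: x ahead of the robot, y to its left, z up, the work surface at z = 0. Lengths are in m, angles in degrees, forces in N, time in s.
With the tool pointing down it reaches from about 0.25 to 0.725 m from the base axis. Payload 9.7 kg.
Tool frame: the origin (TCP) lies midway between the tips of the shut fingers; the grasp point (between the pads) lies 19 mm behind it (bot.hold_point_z is the distance from the TCP to the grasp point, in m); z points along the fingers, y is the line along which they close (so a half turn about z gives the same grasp; the last joint's range is limited). The gripper opens to 85 mm and grips with 20 to 120 N. Pads are 22 mm wide; open, the fingers measure 114 mm over their backs; the gripper's body (76 mm by 85 mm) begins 54 mm behind the grasp point. The pads swing forward as they close: fully open they stand 13 mm farther back than shut.
Start: joints at [72.021, 4.979, 10.078, 95.1, 0, 90], TCP at [0.17, 0.523, 0.231] pointing down, gripper open.
Joint ranges: [-179.16, 179.16], [-48.56, 103.87], [-65.8, 70.77], [-126.05, 130.52], [-82.76, 87.17], [-180, 180]. Speed limits (degrees/s): [127.2, 127.2, 147.25, 180, 180, 180].

### API

Orientations are given as [roll, pitch, yaw] about the fixed x, y, z axes, in that order (R = Rz(yaw) Ry(pitch) Rx(roll)).
In Python, from workcell import bot gives the robot as it stands.
- The arm moves only by the tool play_rows, never from a script. Its argument "steps" is a list that holds one entry, the list of rows, each a list of 4 numbers: the shift along the tool's x, y, z in m, then the turn about the tool's z in rad. In form: [[[tx, ty, tz, yaw], ...]]. A call has exactly 5 rows; each row shifts and turns the commanded pose from where the row before left it, along the tool's axes as they then stand; what a row does not reach is not made up. A row lasts 1/12 s, in which the tool goes at most 41.7 mm and 7.16 degrees, less where a joint would pass 70% of its speed; a pose out of reach is approached as far as the arm can. A call is refused whole if a number of a shift passes 0.0417 or a number of a turn 0.125, either way. A call with a gripper value outside its range is refused whole. "gripper" is the finger opening in m, from 0 to 0.0854, set as the call begins (left out, the last holds). The fingers move at their own pace and stop on an object; "squeeze" is the grip in N (left out, the last holds). Time passes only in rows, so rows that do not move let the fingers close, or fill a call up. It gives the time, the measured TCP pose, the force, the opening and the grip force at its end, in the units of the state.
- bot.get_obs(): the state, without advancing time (a new reading comes with each control period).
- bot.camera(name): name is "scene" or "top" or "wrist"; returns a dict with "img" (420x560x3 uint8, blue, green, red), "vfov" (degrees; the focal length in pixels is half the picture's height over the tangent of half this angle, whatever the lens; pixels are square), "cx", "cy" (the principal point, pixels), "xyz" and "attitude" of the camera in the world. Camera axes: x right, y down, z forward; pixel columns grow to the right and rows downward; lengths in m; the calibration is good to about 2 mm. A picture is of the moment at which its call begins. There is no depth.
- bot.job_done(): hands the job in; it is judged then, once.
The state is a dict: "time": time; "q": joint angles; "qd": joint speeds; "joint_efforts": joint torques, N m; "ee_pos": TCP position; "tcp_rot": TCP orientation; "wrist_force": force on the tool from outside, world axes, zero at the start; "torque": the same for the moment, N m; "opening": finger opening in m; "grasp_force": force on a finger pad.
Only numpy, scipy, OpenCV 4.12 (cv2) and the standard library are available. Lean on these libraries where they do the work, as an engineer would, in place of code of your own. Each camera call takes 0.05 s, during which the arm holds its last target. There are 200 camera calls.

### The job

Four small lids of the curved palette stand open. With closed fingertips, stroke along the row in one go, starting on the end pad that lies next to a lid's hinge (not next to a lid's raised edge) and following the curve, so that the lids fold flat one after another and all end up closed. Touch lightly, do not lift the fingers away between the first and the last lid, do not shove or pick up the palette, and leave the cup, stamp, jar and tile beside it alone.

Things in the scene. Friction and masses are not known exactly. Their poses are not given: they have to be found in the camera images.
- palette: Grey curved pan palette, loose, 0.8 to 1.3 kg: 52 mm wide, 25 mm high with lids closed, 250 mm long; four wells with white lids between two flat end pads. Origin under the middle of the row, on the underside; z up. Row centre line: arc of radius 200 mm about its frame point (0, -200 mm); lid0 at the -x end to lid3 at the +x end, 47 mm (0.235 rad) apart; pad middles at 0.558 rad either side. Any yaw.
- start_pad (a point): Point 8 mm above the middle of the grey end pad beside lid0, on the row's centre line, level with the closed lids' tops (25 mm above the bench). The pad itself is flat, 40 mm along the row by 52 mm, its top 17 mm above the bench. lid0's hinge is about 20 mm from here along the row. All the lids have their hinges on the side towards this pad.
- end_pad (a point): The like point 8 mm above the end pad beside lid3, 25 mm above the bench.
- cup: Bystander: bare clay espresso cup, 59 mm wide, 79 mm with handle, 58 mm tall, loose, on the hollow side of the palette; origin under its middle.
- stamp: Bystander: small waisted fired-clay stamp, 26 mm across, 44 mm tall, loose, on the outer side of the palette; origin under its middle.
- jar: Bystander: jar with screw lid, 53 mm across, 72 mm tall, loose, on the outer side of the palette; origin under its middle.
- tile: Bystander: flat glaze test tile 70 x 40 x 9 mm, loose, on the hollow side of the palette; origin under its middle.
- lid0_mid (a point): Point fixed to the palette where the middle of lid 0's top lies when it is closed (25 mm above the bench).
- lid0 (a joint): Angle of lid 0, rad: 0 closed flat, opens to 1.3 at most; starts at 0.6 to 0.95. White plate 42 mm along the row, 48 mm across, 3 mm thick, hinged across the row on its edge towards the start pad; its free edge (towards the end pad) stands up. Light hinge friction (0.004 N m), no spring: stays where it is left; a newton or two closes it.
- lid1_mid (a point): Point fixed to the palette where the middle of lid 1's top lies when it is closed (25 mm above the bench).
- lid1 (a joint): Angle of lid 1, rad: 0 closed flat, opens to 1.3 at most; starts at 0.6 to 0.95. White plate 42 mm along the row, 48 mm across, 3 mm thick, hinged across the row on its edge towards the start pad; its free edge (towards the end pad) stands up. Light hinge friction (0.004 N m), no spring: stays where it is left; a newton or two closes it.
- lid2_mid (a point): Point fixed to the palette where the middle of lid 2's top lies when it is closed (25 mm above the bench).
- lid2 (a joint): Angle of lid 2, rad: 0 closed flat, opens to 1.3 at most; starts at 0.6 to 0.95. White plate 42 mm along the row, 48 mm across, 3 mm thick, hinged across the row on its edge towards the start pad; its free edge (towards the end pad) stands up. Light hinge friction (0.004 N m), no spring: stays where it is left; a newton or two closes it.
- lid3_mid (a point): Point fixed to the palette where the middle of lid 3's top lies when it is closed (25 mm above the bench).
- lid3 (a joint): Angle of lid 3, rad: 0 closed flat, opens to 1.3 at most; starts at 0.6 to 0.95. White plate 42 mm along the row, 48 mm across, 3 mm thick, hinged across the row on its edge towards the start pad; its free edge (towards the end pad) stands up. Light hinge friction (0.004 N m), no spring: stays where it is left; a newton or two closes it.

How it is judged:
By the outcome, as a careful person would: the job done as asked, in the order asked, and still so for the second after the job is handed in, with the robot touching nothing.
It also fails if it takes over 48 s, if anything falls off the work surface, if the arm or the gripper's body presses on something with over 40 N, if the wrist force passes 120 N, or if a joint passes its speed limit or range.

## Working session

There is one attempt and no reset: what is moved stays moved. The work goes in short steps, Python scripts to look and compute and a tool call to move; the robot and the scene stay as the last step left them, time stands still between calls to the robot, and variables do not carry over. Pictures are saved under pics/ and viewed, at most 10 in all, crops included, and the job is handed in when it is done.

Besides the shell and the picture viewer there is one more tool, called after "Call:" by a JSON object that holds its "api" and its "payload", one argument or row to a line. play_rows: Moves the arm, as the interface text tells. Its arguments: {"type":"object","properties":{"steps":{"type":"array","items":{"type":"array","items":{"type":"array","items":{"type":"number"}}}},"gripper":{"type":"number"},"squeeze":{"type":"number"}},"required":["steps"]}

```bash
mkdir -p pics
python3 - <<'E'
from workcell import bot
import cv2
o=bot.get_obs();print(o)
for n in("scene","top"):
    c=bot.camera(n);cv2.imwrite(f"pics/{n}0.png",c["img"]);print(n,{k:v for k,v in c.items() if k!="img"})
E
```

```text
{'time': 0.0, 'q': array([ 7.20213695e+01,  5.01367526e+00,  1.00323022e+01,  9.51007365e+01,
       -3.68527928e-04,  9.00009187e+01]), 'qd': array([-0.08558523,  0.02291361, -0.00217811,  0.02875631,  0.08514372,
        0.08380164]), 'joint_efforts': array([ 2.28098128e-03, -5.20383632e+01,  4.64805794e+01,  1.61315646e-02,
        1.27557751e-04,  1.67507693e-05]), 'ee_pos': array([0.16968939, 0.52290785, 0.2305391 ]), 'tcp_rot': array([-1.79917890e+02,  3.69844082e-04,  1.62020451e+02]), 'wrist_force': array([ 0.98441787, -0.25959766,  0.5495913 ]), 'torque': array([ 0.034431  ,  0.01873772, -0.03899685]), 'grasp_force': 0.0, 'opening': 0.08568878195902889}
scene {'vfov': 48.34513351030436, 'cx': 283.12198528152254, 'cy': 214.26889308937223, 'xyz': array([-0.05170361, -0.44036445,  0.42813791]), 'attitude': array([-115.07265549,   -0.80701947,  -52.69410705])}
top {'vfov': 49.61563006337569, 'cx': 277.8410439355183, 'cy': 199.7588968436624, 'xyz': array([0.50918587, 0.04565862, 0.91812508]), 'attitude': array([-175.55899536,   -1.66308712,  -90.39337899])}
```

View pics/top0.png

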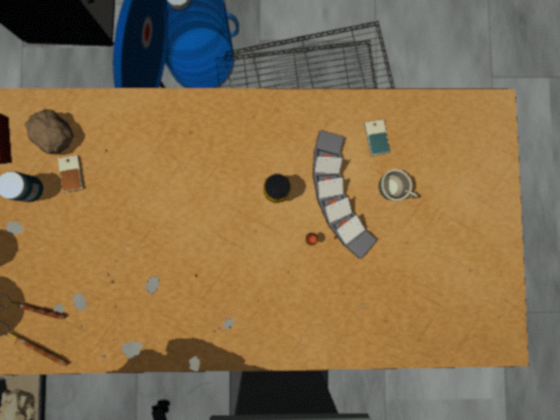

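View pics/scene0.png

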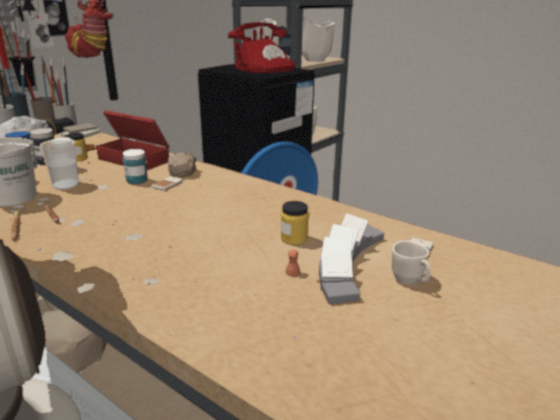

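The top view shows the palette with its pads at about (330,141) and (362,243), and the hollow side to the right. The outer side faces left (+y), so the start pad (−x end) is the one nearer the robot, at (362,243). The scene view shows the lids' edges rising away from that near pad, which agrees.

```bash
cat > h.py <<'E'
import numpy as np, cv2
from scipy.spatial.transform import Rotation as R
def cam(c):
    f=c["img"].shape[0]/2/np.tan(np.radians(c["vfov"]/2)); return f,R.from_euler("xyz",c["attitude"],degrees=True).as_matrix()
def ray(c,uv):
    f,M=cam(c); uv=np.atleast_2d(uv).astype(float)
    d=np.c_[(uv[:,0]-c["cx"])/f,(uv[:,1]-c["cy"])/f,np.ones(len(uv))]@M.T
    return d/np.linalg.norm(d,axis=1,keepdims=True)
def plane(c,uv,z):
    d=ray(c,uv); p=np.array(c["xyz"]); return p+d*((z-p[2])/d[:,2])[:,None]
def proj(c,P):
    f,M=cam(c); q=(np.atleast_2d(P)-c["xyz"])@M; return q[:,:2]/q[:,2:]*f+[c["cx"],c["cy"]]
def tri(c1,u1,c2,u2):
    a,b=ray(c1,u1)[0],ray(c2,u2)[0]; p,q=np.array(c1["xyz"]),np.array(c2["xyz"])
    s=np.linalg.lstsq(np.c_[a,-b],q-p,rcond=None)[0]; A,B=p+a*s[0],q+b*s[1]
    return (A+B)/2,np.linalg.norm(A-B)
E
python3 - <<'E'
from workcell import bot
from h import *
c=bot.camera("top");s=bot.camera("scene")
i=c["img"]
for p in [(330,141),(362,243),(330,187),(310,240),(345,160)]: print(p,i[p[1],p[0]])
h=cv2.cvtColor(i,cv2.COLOR_BGR2HSV)
m=cv2.inRange(h,(100,10,50),(179,120,150)); m[:,:290]=0;m[:, 385:]=0;m[:120]=0;m[270:]=0
for k in cv2.findContours(m,cv2.RETR_EXTERNAL,cv2.CHAIN_APPROX_NONE)[0]:
    if cv2.contourArea(k)>30:
        r=cv2.minAreaRect(k); print(r,plane(c,r[0],.017)[0],np.round(plane(c,cv2.boxPoints(r),.017)[:,:2],4).tolist())
for n,uv in dict(jar=(278,186),stamp=(312,239),cup=(397,185),tile=(377,138)).items(): print(n,plane(c,uv,.03))
v=cv2.resize(i[115:275,240:440],None,fx=4,fy=3.75,interpolation=cv2.INTER_CUBIC)
v=cv2.resize(i[120:265,250:430],None,fx=4,fy=4,interpolation=cv2.INTER_CUBIC)
cv2.imwrite("pics/topcrop.png",v)
E
```

```text
(330, 141) [102 103 104]
(362, 243) [103 106 105]
(330, 187) [169 183 186]
(310, 240) [ 35  68 151]
(345, 160) [ 45  78 102]
jar [[0.6051454  0.01890021 0.03      ]]
stamp [[ 0.50084884 -0.04680423  0.03      ]]
cup [[ 0.60625879 -0.21703703  0.03      ]]
tile [[ 0.70069673 -0.17938415  0.03      ]]
```

View pics/topcrop.png

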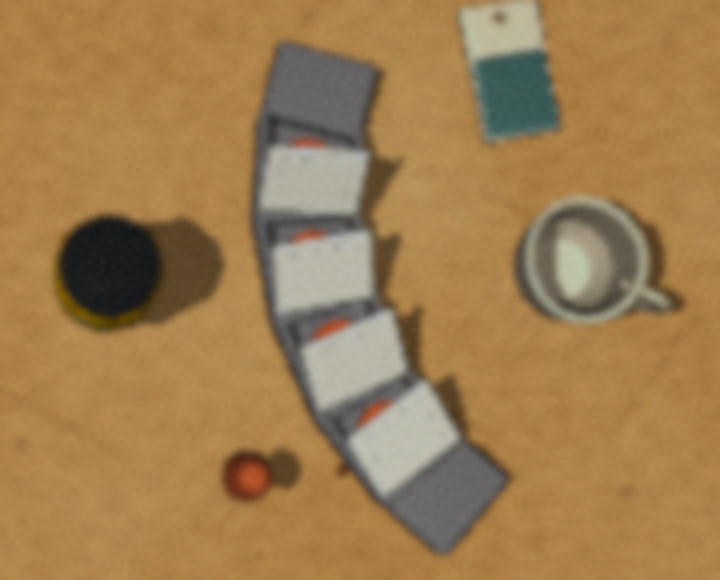

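The crop confirms it: the start pad is at crop (445,495), which is full (361,244), with lid0's hinge next to it. The end pad is at crop (325,80). Next I fit the pose from the pads' end edges in both views.

```bash
cat >> h.py <<'E'
def greypads(img,roi,vmin=70,vmax=135,smax=45):
    h=cv2.cvtColor(cv2.GaussianBlur(img,(3,3),0),cv2.COLOR_BGR2HSV); m=cv2.inRange(h,(0,0,vmin),(179,smax,vmax))
    k=np.zeros_like(m); x0,y0,x1,y1=roi; k[y0:y1,x0:x1]=m[y0:y1,x0:x1]
    return [c for c in cv2.findContours(k,cv2.RETR_EXTERNAL,cv2.CHAIN_APPROX_NONE)[0] if cv2.contourArea(c)>60]
E
python3 - <<'E'
from workcell import bot
from h import *
c=bot.camera("top");s=bot.camera("scene")
for k in greypads(c["img"],(305,122,385,262)):
    print(cv2.contourArea(k),cv2.boundingRect(k),cv2.approxPolyDP(k,2.5,True)[:,0].tolist())
# hand-read corners from the x4 crop
T=np.array([[508,478],[445,553],[283,42],[378,66]])/4+[250-.375,120-.375]
P=plane(c,T,.017);print(P.round(4))
a,b=P[:2].mean(0),P[2:].mean(0);print("widths",np.linalg.norm(P[0]-P[1]),np.linalg.norm(P[2]-P[3]),"chord",np.linalg.norm(a-b),2*.2*np.sin(.658))
print("scene proj of corners",proj(s,P).round(1).tolist())
cv2.imwrite("pics/scenecrop.png",cv2.resize(s["img"][195:315,270:450],None,fx=4,fy=4,interpolation=cv2.INTER_CUBIC))
E
```

```text
1327.5 (314, 132, 62, 125) [[320, 132], [314, 163], [318, 199], [337, 235], [361, 256], [375, 239], [364, 228], [346, 244], [336, 231], [342, 219], [355, 215], [351, 210], [333, 222], [329, 222], [325, 206], [330, 199], [346, 197], [343, 193], [325, 198], [318, 196], [317, 183], [324, 176], [341, 177], [339, 170], [338, 173], [314, 170], [316, 158], [323, 153], [341, 158], [342, 137]]
[[ 0.4996 -0.1771  0.017 ]
 [ 0.4628 -0.1448  0.017 ]
 [ 0.7197 -0.0679  0.017 ]
 [ 0.7074 -0.1159  0.017 ]]
widths 0.048945732839452305 0.04952981959412425 chord 0.2423995294766079 0.24461425693218666
scene proj of corners [[360.7, 292.9], [330.0, 296.3], [365.9, 223.7], [385.0, 232.8]]
```

View pics/scenecrop.png

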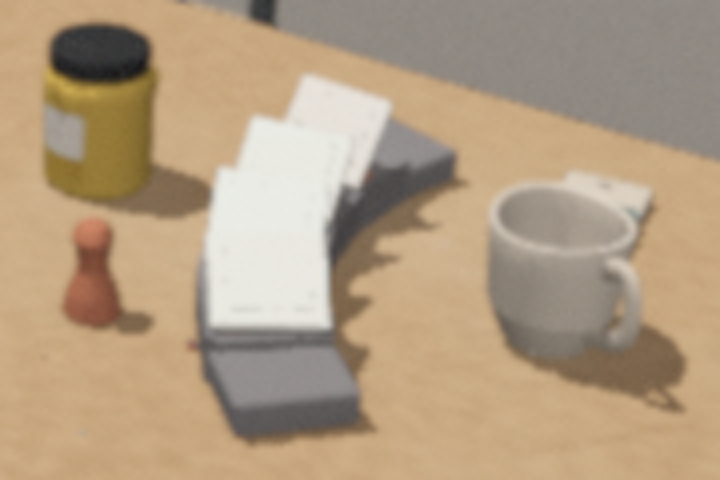

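Call:
{"api": "play_rows", "payload": {
  "steps": [
    [[0,0,0,0],[0,0,0,0],[0,0,0,0],[0,0,0,0],[0,0,0,0]]
  ],
  "gripper": 0,
  "squeeze": 20
}}

```text
time: 0.72
ee_pos: [0.1698, 0.5231, 0.2313]
tcp_rot: [-180.0, -0.0, 162.0]
wrist_force: [0.0, -0.4, 0.4]
opening: 0.0253
grasp_force: 0.0
```

The scene crop shows the start pad's end corners at about (359,293) and (329.5,297). The top-view corners project to (361,293) and (330,296), so the 17 mm height holds within about 2 mm. Now I move over the palette to refine with the wrist camera.

Call:
{"api": "play_rows", "payload": {
  "steps": [
    [[-0.028,-0.0247,0,0],[-0.028,-0.0247,0,0],[-0.028,-0.0247,0,0],[-0.028,-0.0247,0,0],[-0.028,-0.0247,0,0]]
  ]
}}

```text
time: 1.13
ee_pos: [0.2652, 0.361, 0.2313]
tcp_rot: [180.0, 0.0, 162.1]
wrist_force: [1.4, 1.1, 0.1]
opening: -0.0002
grasp_force: 0.0
```

Call:
{"api": "play_rows", "payload": {
  "steps": [
    [[-0.028,-0.0247,0,0],[-0.028,-0.0247,0,0],[-0.028,-0.0247,0,0],[-0.028,-0.0247,0,0],[-0.028,-0.0247,0,0]]
  ]
}}

```text
time: 1.55
ee_pos: [0.3603, 0.2001, 0.2316]
tcp_rot: [180.0, 0.0, 162.0]
wrist_force: [0.7, 0.7, 0.2]
opening: -0.0
grasp_force: 0.0
```

Call:
{"api": "play_rows", "payload": {
  "steps": [
    [[-0.028,-0.0247,0,0],[-0.028,-0.0247,0,0],[-0.028,-0.0247,0,0],[-0.028,-0.0247,0,0],[-0.028,-0.0247,0,0]]
  ]
}}

```text
time: 1.97
ee_pos: [0.4555, 0.0392, 0.2315]
tcp_rot: [180.0, 0.0, 162.0]
wrist_force: [0.5, 1.0, 1.0]
opening: 0.0001
grasp_force: 0.0
```

Call:
{"api": "play_rows", "payload": {
  "steps": [
    [[-0.022,-0.0217,0,0],[-0.022,-0.0217,0,0],[-0.022,-0.0217,0,0],[-0.022,-0.0217,0,0],[0,0,0,0]]
  ]
}}

```text
time: 2.38
ee_pos: [0.5133, -0.0724, 0.2303]
tcp_rot: [-179.9, -0.0, 161.8]
wrist_force: [1.1, 0.3, -0.1]
opening: -0.0001
grasp_force: 0.0
```

Run:
```python
from workcell import bot
from h import *
import pickle
c=bot.camera("wrist");cv2.imwrite("pics/w1.png",c["img"]);pickle.dump(c,open("w1.pkl","wb"))
o=bot.get_obs();print(o["time"],o["ee_pos"],o["tcp_rot"],o["q"],o["opening"],c["xyz"],c["attitude"],c["vfov"])
print(proj(c,[[.4926,-.1457,.017],[.6957,-.0852,.017]]))
```

```text
2.4333 [ 0.51237661 -0.07067612  0.23054711] [-1.79978347e+02 -5.65633357e-02  1.61839119e+02] [-7.84753719e+00  5.14586681e-01  5.35676768e+00  9.49017070e+01
 -1.11764635e-02  1.03133391e+01] -0.00013668578156442898 [ 0.4343549  -0.04607999  0.3728574 ] [1.60872525e+02 9.71149084e-02 7.18841172e+01] 61.74299259137056
[[207.60195787 177.60355973]
 [318.02938603 319.3960894 ]]
```

View pics/w1.png

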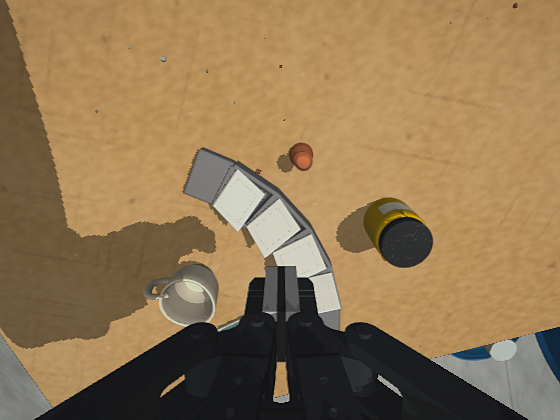

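The wrist view shows the start pad centred at about (208,175) (predicted (207.6,177.6)), with the lids running from it to (325,290) and nothing else near. I'll measure the pad corners here and compare with the top estimate.

Run:
```python
from h import *
import pickle
c=pickle.load(open("w1.pkl","rb"))
for k in greypads(c["img"],(170,135,245,215)): print(cv2.contourArea(k),cv2.approxPolyDP(cv2.convexHull(k),3,True)[:,0].tolist())
g=cv2.cvtColor(c["img"],cv2.COLOR_BGR2GRAY)
q=np.array([[203,149],[184,192]],np.float32)
cv2.cornerSubPix(g,q,(4,4),(-1,-1),(cv2.TERM_CRITERIA_EPS|cv2.TERM_CRITERIA_COUNT,40,.01))
p=plane(c,q,.017);print(q,p,np.linalg.norm(p[0]-p[1]),"mid",p.mean(0))
```

```text
1741.5 [[202, 148], [244, 169], [212, 205], [184, 191]]
[[203.      149.     ]
 [182.18497 192.20717]] [[ 0.46364912 -0.13899548  0.017     ]
 [ 0.49892007 -0.17706427  0.017     ]] 0.05189675536014838 mid [ 0.48128459 -0.15802988  0.017     ]
```

Call:
{"api": "play_rows", "payload": {
  "steps": [
    [[-0.001,-0.038,0,0],[-0.001,-0.038,0,0],[0,0,0,0.12],[0,0,0,0.12],[0,0,0,0.12]]
  ]
}}

```text
time: 2.85
ee_pos: [0.4898, -0.1414, 0.2316]
tcp_rot: [180.0, 0.0, 141.0]
wrist_force: [0.9, 0.1, 0.0]
opening: -0.0
grasp_force: 0.0
```

Call:
{"api": "play_rows", "payload": {
  "steps": [
    [[0,0,0.01,0.05],[0,0,0,0],[0,0,0,0],[0,0,0,0],[0,0,0,0]]
  ]
}}

```text
time: 3.27
ee_pos: [0.4903, -0.1412, 0.2218]
tcp_rot: [180.0, 0.0, 138.6]
wrist_force: [-0.4, -1.4, 0.1]
opening: 0.0
grasp_force: 0.0
```

Run:
```python
from workcell import bot
from h import *
import pickle
c=bot.camera("wrist");cv2.imwrite("pics/w2.png",c["img"]);pickle.dump(c,open("w2.pkl","wb"))
o=bot.get_obs();print(o["time"],o["ee_pos"],o["tcp_rot"],o["q"],c["xyz"],c["attitude"])
print(proj(c,[[.4926,-.1457,.017],[.6957,-.0852,.017]]))
```

```text
3.3167 [ 0.49036238 -0.14132972  0.22173843] [1.79985870e+02 2.89732900e-02 1.38609246e+02] [-1.60779822e+01 -6.96676677e-01  3.16625189e+00  9.38306956e+01
  3.85629778e-04  2.53127687e+01] [ 0.42808037 -0.08543874  0.3642459 ] [1.60831491e+02 1.46966981e-02 4.86897371e+01]
[[278.24710516 181.22199094]
 [438.57854705 278.93008417]]
```

View pics/w2.png

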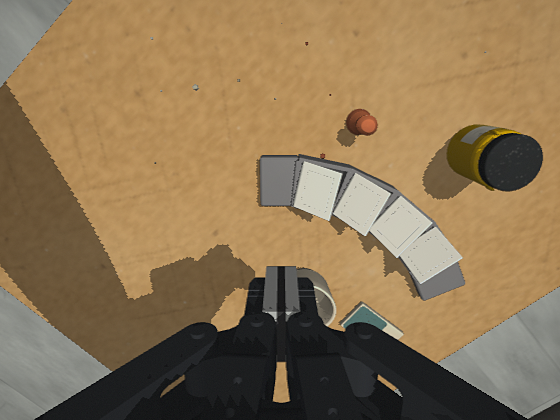

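The whole row is in view: start pad at (278,181) with outer-end corners about (260,155) and (261,206), end pad corners about (464,288) and (424,299). The predicted centres match, so I'll fit the corners precisely.

```bash
cat > fit.py <<'E'
from h import *
import pickle
c=pickle.load(open("w2.pkl","rb")); w1=pickle.load(open("w1.pkl","rb"))
for k in greypads(c["img"],(245,140,480,310)): print(cv2.contourArea(k),cv2.approxPolyDP(cv2.convexHull(k),2.5,True)[:,0].tolist())
g=cv2.cvtColor(c["img"],cv2.COLOR_BGR2GRAY)
q=np.array([[260,155],[261,206],[464,288],[424,299]],np.float32); q0=q.copy()
cv2.cornerSubPix(g,q,(4,4),(-1,-1),(cv2.TERM_CRITERIA_EPS|cv2.TERM_CRITERIA_COUNT,40,.01)); print(q.tolist())
for u in (q0,q):
    p=plane(c,u,.017)[:,:2]; a,b=p[:2].mean(0),p[2:].mean(0)
    print(p.round(4).tolist(),"w",np.linalg.norm(p[0]-p[1]),np.linalg.norm(p[2]-p[3]),"chord",np.linalg.norm(a-b))
    m=(a+b)/2; t=(b-a)/np.linalg.norm(b-a); h=np.arctan2(t[1],t[0]); right=np.array([t[1],-t[0]])
    C=m+right*.201*np.cos(.6577)
    o=h+np.pi/2; pt=lambda s:C+.2*np.array([np.cos(o-s),np.sin(o-s)])
    print("head",np.degrees(h),"C",C,"start",pt(-.558),"end",pt(.558), "edge0 heading",np.degrees(np.arctan2(*(p[0]-p[1])[::-1]))-90)
E
python3 fit.py
```

```text
840.0 [[285, 267], [306, 269], [319, 275], [329, 293], [331, 309], [286, 309]]
473.5 [[276, 267], [276, 309], [264, 309], [267, 267]]
866.0 [[464, 283], [423, 299], [398, 257], [457, 262]]
2656.5 [[260, 159], [264, 156], [297, 156], [351, 166], [392, 186], [437, 226], [422, 234], [263, 205]]
[[260.45135498046875, 155.63174438476562], [259.3858642578125, 206.31735229492188], [464.4008483886719, 284.6091003417969], [423.4195251464844, 300.7192077636719]]
[[0.4606, -0.1416], [0.5006, -0.1767], [0.7246, -0.07], [0.7068, -0.1121]] w 0.0532356387202448 0.04569324477435993 chord 0.24474421931584342
head 16.16557155008331 C [ 0.64244978 -0.27788125] start [ 0.49350214 -0.1444099 ] end [ 0.69692421 -0.08544285] edge0 heading 48.69670256578533
[[0.4614, -0.1417], [0.4998, -0.1782], [0.7211, -0.0673], [0.7083, -0.1139]] w 0.05299778572385344 0.0482741689478651 chord 0.24417330899715378
head 16.5067918650911 C [ 0.64283372 -0.27778898] start [ 0.49309385 -0.14520704] end [ 0.69616114 -0.08502958] edge0 heading 46.40122594926697
```

The fits agree to about 1 mm: start (0.4932, −0.1448) with heading 48.4°, arc centre (0.6427, −0.2779), chord 244.5 mm against the expected 245. Next I descend onto the start pad.

Call:
{"api": "play_rows", "payload": {
  "steps": [
    [[-0.0044,-0.0008,0.02,0],[0,0,0.025,0],[0,0,0.025,0],[0,0,0.025,0],[0,0,0.025,0]]
  ]
}}

```text
time: 3.73
ee_pos: [0.4931, -0.145, 0.1005]
tcp_rot: [180.0, 0.0, 138.6]
wrist_force: [0.2, 0.4, -0.4]
opening: 0.0
grasp_force: 0.0
```

Call:
{"api": "play_rows", "payload": {
  "steps": [
    [[0,0,0.025,0],[0,0,0.02,0],[0,0,0.015,0],[0,0,0.006,0],[0,0,0,0]]
  ]
}}

```text
time: 4.15
ee_pos: [0.4923, -0.1448, 0.0341]
tcp_rot: [-179.9, -0.1, 138.6]
wrist_force: [-1.0, -0.2, 0.1]
opening: -0.0002
grasp_force: 0.0
```

Call:
{"api": "play_rows", "payload": {
  "steps": [
    [[0,0,0.003,0],[0,0,0.002,0],[0,0,0,0],[0,0,0,0],[0,0,0,0]]
  ]
}}

```text
time: 4.57
ee_pos: [0.4933, -0.1452, 0.0309]
tcp_rot: [180.0, 0.0, 138.5]
wrist_force: [-0.5, -0.4, 0.3]
opening: 0.0002
grasp_force: 0.0
```

```bash
cat > st.py <<'E'
from workcell import bot
from h import *
P=[];F=[]
for _ in range(3):
    c=bot.camera("scene"); o=bot.get_obs(); P.append(o["ee_pos"]);F.append(o["wrist_force"])
p=np.mean(P,0); C=np.array([.6427,-.2779]); d=p[:2]-C
s=np.radians(106.4)-np.arctan2(d[1],d[0])
print(o["time"],p.round(4),"F",np.mean(F,0).round(2),"R",np.hypot(*d).round(4),"s",s.round(4),"yaw",o["tcp_rot"],"want",106.4-np.degrees(s))
E
python3 st.py
```

```text
4.7167 [ 0.4932 -0.1451  0.0307] F [-0.19  0.14  0.07] R 0.1999 s -0.5582 yaw [1.79986889e+02 2.56760340e-02 1.38527747e+02] want 138.3831674570088
```

Call:
{"api": "play_rows", "payload": {
  "steps": [
    [[0,0,0.003,0],[0,0,0.0022,0],[-6e-05,0.005,0,0.025],[-6e-05,0.005,0,0.025],[-6e-05,0.005,0,0.025]]
  ]
}}

```text
time: 5.13
ee_pos: [0.503, -0.1345, 0.0249]
tcp_rot: [-179.9, -0.0, 134.1]
wrist_force: [-5.2, -5.1, 7.6]
opening: -0.0001
grasp_force: 4.5
```

```bash
python3 st.py
```

```text
5.2833 [ 0.5035 -0.1342  0.0251] F [-1.17 -1.01  3.26] R 0.2001 s -0.4832 yaw [-1.79989876e+02  1.48478878e-02  1.34245905e+02] want 134.08280158439484
```

Call:
{"api": "play_rows", "payload": {
  "steps": [
    [[0,0,-0.001,0],[-6e-05,0.005,0,0.025],[-6e-05,0.005,0,0.025],[-6e-05,0.005,0,0.025],[-6e-05,0.005,0,0.025]]
  ]
}}

```text
time: 5.7
ee_pos: [0.5179, -0.1214, 0.0263]
tcp_rot: [-179.9, 0.0, 128.4]
wrist_force: [-5.1, -3.9, 6.4]
opening: -0.0
grasp_force: 4.0
```

```bash
python3 st.py
python3 - <<'E'
from workcell import bot
import cv2
c=bot.camera("scene");cv2.imwrite("pics/s2.png",cv2.resize(c["img"][180:315,270:450],None,fx=4,fy=4,interpolation=cv2.INTER_CUBIC))
E
```

```text
5.85 [ 0.5184 -0.1211  0.0264] F [-2.49 -1.04  5.31] R 0.2001 s -0.3838 yaw [-1.79992742e+02  2.08207875e-02  1.28505954e+02] want 128.39220997770516
```

View pics/s2.png

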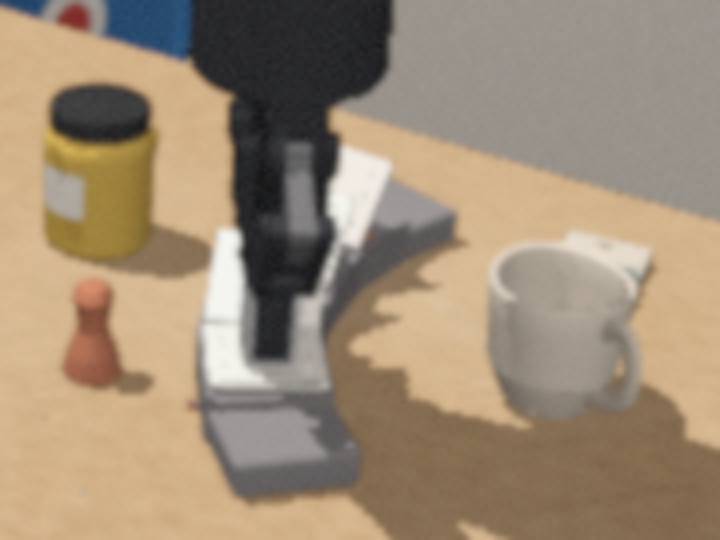

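Lid0 now lies almost flat under the fingertips and the palette hasn't moved (pad corner still at about (240,496) in the crop). The upward force is about 5 N, so I'll ease up a little and continue.

Call:
{"api": "play_rows", "payload": {
  "steps": [
    [[-6e-05,0.005,-0.0007,0.025],[-6e-05,0.005,0,0.025],[-6e-05,0.005,0,0.025],[0,0,0,0],[0,0,0,0]]
  ]
}}

```text
time: 6.32
ee_pos: [0.5305, -0.1123, 0.0271]
tcp_rot: [180.0, 0.0, 124.2]
wrist_force: [-0.4, -0.6, 4.9]
opening: -0.0001
grasp_force: 2.6
```

```bash
python3 st.py
```

```text
6.4667 [ 0.5305 -0.1123  0.0271] F [-1.59 -0.98  5.02] R 0.2 s -0.3091 yaw [1.79984358e+02 2.46303952e-02 1.24207235e+02] want 124.11095613150263
```

Call:
{"api": "play_rows", "payload": {
  "steps": [
    [[-6e-05,0.005,-0.0006,0.025],[0,0,0,0],[0,0,0,0],[0,0,0,0],[0,0,0,0]]
  ]
}}

```text
time: 6.88
ee_pos: [0.5347, -0.1093, 0.0275]
tcp_rot: [180.0, 0.0, 122.8]
wrist_force: [-0.7, -0.4, 3.7]
opening: -0.0001
grasp_force: 2.0
```

```bash
python3 st.py
```

```text
7.0333 [ 0.5347 -0.1093  0.0275] F [ 0.6  -0.92  3.9 ] R 0.2002 s -0.2836 yaw [1.79980604e+02 1.13659688e-02 1.22783824e+02] want 122.65114600129309
```

Call:
{"api": "play_rows", "payload": {
  "steps": [
    [[-6e-05,0.005,-0.0005,0.025],[-6e-05,0.005,0,0.025],[-6e-05,0.005,0,0.025],[-6e-05,0.005,0,0.025],[-6e-05,0.005,0,0.025]]
  ]
}}

```text
time: 7.45
ee_pos: [0.5561, -0.0969, 0.0273]
tcp_rot: [-180.0, -0.0, 115.6]
wrist_force: [-0.7, 0.1, 0.3]
opening: 0.0002
grasp_force: 0.0
```

```bash
python3 st.py
```

```text
7.6 [ 0.5564 -0.0967  0.0272] F [-0.12 -0.33 -0.25] R 0.2007 s -0.1582 yaw [-1.79949522e+02 -4.46151522e-02  1.15675587e+02] want 115.46281839293958
```

Call:
{"api": "play_rows", "payload": {
  "steps": [
    [[-6e-05,0.005,0.0007,0.025],[-6e-05,0.005,0,0.025],[-6e-05,0.005,0,0.025],[0,0,0,0],[0,0,0,0]]
  ]
}}

```text
time: 8.02
ee_pos: [0.57, -0.0913, 0.0274]
tcp_rot: [-180.0, 0.0, 111.4]
wrist_force: [-1.2, -0.1, 3.6]
opening: -0.0001
grasp_force: 2.0
```

```bash
python3 st.py;  python3 - <<'E'
from workcell import bot
import cv2
c=bot.camera("scene");cv2.imwrite("pics/s3.png",cv2.resize(c["img"][220:310,300:400],None,fx=6,fy=6,interpolation=cv2.INTER_CUBIC))
E
```

```text
8.1667 [ 0.5699 -0.0913  0.0274] F [-1.37 -0.39  4.39] R 0.2003 s -0.0855 yaw [1.79994784e+02 2.92103027e-03 1.11343981e+02] want 111.29881655952914
```

View pics/s3.png

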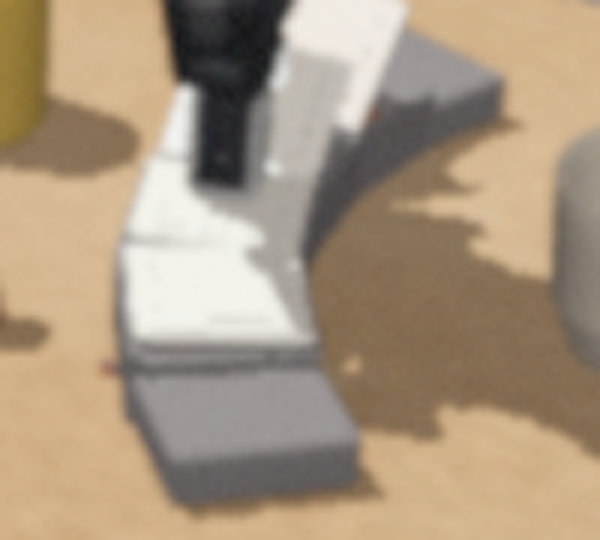

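Lid0 (around (215,290)) and lid1 (around (210,210)) both look flat, and the palette is in place. I continue at this height, where the load is about 4 N.

Call:
{"api": "play_rows", "payload": {
  "steps": [
    [[-6e-05,0.005,0,0.025],[-6e-05,0.005,-0.0003,0.025],[-6e-05,0.005,0,0.025],[-6e-05,0.005,0,0.025],[-6e-05,0.005,0,0.025]]
  ]
}}

```text
time: 8.63
ee_pos: [0.5938, -0.0835, 0.0272]
tcp_rot: [-180.0, -0.0, 104.1]
wrist_force: [-0.1, 0.3, 0.0]
opening: -0.0002
grasp_force: 0.1
```

```bash
python3 st.py
```

```text
8.7833 [ 0.5942 -0.0833  0.027 ] F [-0.44  0.53  0.11] R 0.2005 s 0.0419 yaw [-1.79971362e+02 -2.10788898e-02  1.04213063e+02] want 104.00163655505668
```

Call:
{"api": "play_rows", "payload": {
  "steps": [
    [[-6e-05,0.005,0,0.025],[-6e-05,0.005,0.0003,0.025],[-6e-05,0.005,0,0.025],[-6e-05,0.005,0,0.025],[-6e-05,0.005,0,0.025]]
  ]
}}

```text
time: 9.2
ee_pos: [0.6176, -0.0791, 0.0273]
tcp_rot: [-179.9, -0.0, 97.0]
wrist_force: [-5.3, -1.2, 5.8]
opening: -0.0001
grasp_force: 3.0
```

```bash
python3 st.py
```

```text
9.35 [ 0.6184 -0.079   0.0274] F [-1.49  0.09  3.94] R 0.2004 s 0.1646 yaw [-1.79998389e+02  3.97943206e-03  9.70453867e+01] want 96.97023365627739
```

Call:
{"api": "play_rows", "payload": {
  "steps": [
    [[-6e-05,0.005,0,0.025],[-6e-05,0.005,0,0.025],[-6e-05,0.005,-0.0003,0.025],[-6e-05,0.005,0,0.025],[-6e-05,0.005,0,0.025]]
  ]
}}

```text
time: 9.77
ee_pos: [0.6432, -0.0774, 0.0272]
tcp_rot: [-180.0, -0.0, 89.8]
wrist_force: [1.0, -0.4, 0.2]
opening: -0.0001
grasp_force: 0.1
```

```bash
python3 st.py
```

```text
9.9167 [ 0.6436 -0.0774  0.0271] F [-0.55  0.11  0.24] R 0.2005 s 0.2906 yaw [-1.79972930e+02 -1.03259660e-02  8.99039516e+01] want 89.75202552059615
```

Call:
{"api": "play_rows", "payload": {
  "steps": [
    [[-6e-05,0.005,0,0.025],[-6e-05,0.005,0.0003,0.025],[-6e-05,0.005,0,0.025],[-6e-05,0.005,0,0.025],[-6e-05,0.005,0,0.025]]
  ]
}}

```text
time: 10.33
ee_pos: [0.6681, -0.0791, 0.027]
tcp_rot: [-180.0, -0.0, 82.7]
wrist_force: [0.6, 0.4, -0.4]
opening: -0.0
grasp_force: 0.0
```

```bash
python3 st.py
```

```text
10.4833 [ 0.6684 -0.0791  0.0269] F [-0.22 -0.31 -0.08] R 0.2004 s 0.4147 yaw [-1.79972625e+02 -1.17201536e-03  8.27580525e+01] want 82.64077503405852
```

Call:
{"api": "play_rows", "payload": {
  "steps": [
    [[0,0.001,0.0006,0.005],[0,0.001,0.0006,0.005],[0,0,0,0],[0,0,0,0],[0,0,0,0]]
  ]
}}

```text
time: 10.9
ee_pos: [0.6703, -0.0793, 0.026]
tcp_rot: [-180.0, 0.0, 82.1]
wrist_force: [0.1, 0.8, -0.2]
opening: -0.0
grasp_force: 0.0
```

```bash
python3 st.py;  python3 - <<'E'
from workcell import bot
import cv2
c=bot.camera("scene");cv2.imwrite("pics/s4.png",cv2.resize(c["img"][205:305,300:400],None,fx=6,fy=6,interpolation=cv2.INTER_CUBIC))
E
```

```text
11.05 [ 0.6703 -0.0793  0.026 ] F [0.63 0.01 0.15] R 0.2005 s 0.4244 yaw [1.79996099e+02 1.03790905e-03 8.21012696e+01] want 82.0820291557211
```

View pics/s4.png

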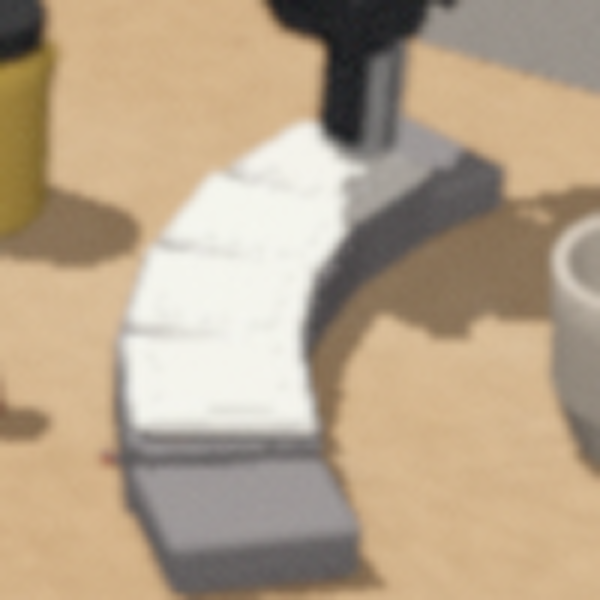

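All four lids look flat in this view, and the palette and bystanders are unmoved. Lid3 gives no reaction at z = 26 mm, so I lower until there is light contact before running off its edge.

Call:
{"api": "play_rows", "payload": {
  "steps": [
    [[0,0.0005,0.0005,0.0025],[0,0.0005,0.0005,0.0025],[0,0,0,0],[0,0,0,0],[0,0,0,0]]
  ]
}}

```text
time: 11.52
ee_pos: [0.6714, -0.0795, 0.0251]
tcp_rot: [180.0, -0.0, 81.8]
wrist_force: [-1.0, 0.3, 2.8]
opening: -0.0002
grasp_force: 0.9
```

```bash
python3 st.py
```

```text
11.6667 [ 0.6714 -0.0795  0.0251] F [-1.02  0.35  2.05] R 0.2005 s 0.4298 yaw [ 1.79993357e+02 -1.15659063e-03  8.18031358e+01] want 81.77565528807104
```

2 N of contact at 25.1 mm, so lid3 is down. Now I run off onto the end pad.

Call:
{"api": "play_rows", "payload": {
  "steps": [
    [[-6e-05,0.005,0,0.025],[-6e-05,0.005,0,0.025],[-6e-05,0.005,0,0.025],[-6e-05,0.005,0,0.025],[-6e-05,0.005,0,0.025]]
  ]
}}

```text
time: 12.08
ee_pos: [0.6965, -0.0847, 0.0247]
tcp_rot: [-180.0, 0.0, 74.5]
wrist_force: [-0.5, 0.4, 0.4]
opening: 0.0001
grasp_force: 0.0
```

```bash
python3 st.py
```

```text
12.2333 [ 0.6966 -0.0848  0.0246] F [-0.9   0.41 -0.22] R 0.2005 s 0.5583 yaw [-1.79980213e+02  4.48791479e-03  7.46251556e+01] want 74.41111000785962
```

Call:
{"api": "play_rows", "payload": {
  "steps": [
    [[0,0.001,-0.01,0],[0,0,-0.02,0],[0,0,-0.03,0],[0,0,-0.03,0],[0,0,0,0]]
  ]
}}

```text
time: 12.65
ee_pos: [0.6989, -0.085, 0.1232]
tcp_rot: [179.5, -0.1, 74.7]
wrist_force: [0.5, -0.4, 0.9]
opening: 0.0004
grasp_force: 0.0
```

Call:
{"api": "play_rows", "payload": {
  "steps": [
    [[0.03,-0.035,0,0],[0.03,-0.035,0,0],[0,-0.035,0,0],[0,0,0,0],[0,0,0,0]]
  ]
}}

```text
time: 13.07
ee_pos: [0.6149, -0.0056, 0.116]
tcp_rot: [180.0, -0.0, 74.7]
wrist_force: [0.8, 0.2, 1.1]
opening: 0.0001
grasp_force: 0.0
```

Run:
```python
from workcell import bot
from h import *
import pickle
c=bot.camera("wrist");s=bot.camera("scene");t=bot.camera("top");pickle.dump((c,s,t),open("w3.pkl","wb"))
o=bot.get_obs();print(o["time"],o["ee_pos"])
# mosaic: wrist, scene crop, top crop
C=np.array([.6427,-.2779]);pt=lambda a,z,r=.2:[*(C+r*np.array([np.cos(np.radians(106.4)-a),np.sin(np.radians(106.4)-a)])),z]
print(proj(c,[pt(a,.025) for a in (-.558,-.3525,-.1175,.1175,.3525,.558)]).round().tolist())
big=np.zeros((600,800,3),np.uint8); big[:420,:560]=c["img"]
a=cv2.resize(s["img"][210:305,300:400],None,fx=2.4,fy=2.4,interpolation=cv2.INTER_CUBIC);big[:a.shape[0],560:800]=a
b=cv2.resize(t["img"][125:262,305:385],None,fx=2.6,fy=2.6,interpolation=cv2.INTER_CUBIC);big[235:235+b.shape[0],570:570+b.shape[1]]=b
cv2.imwrite("pics/f.png",big)
```

```text
13.2167 [ 0.61736582 -0.00684882  0.11592103]
[[185.0, 398.0], [208.0, 366.0], [247.0, 332.0], [297.0, 306.0], [356.0, 290.0], [410.0, 285.0]]
```

View pics/f.png

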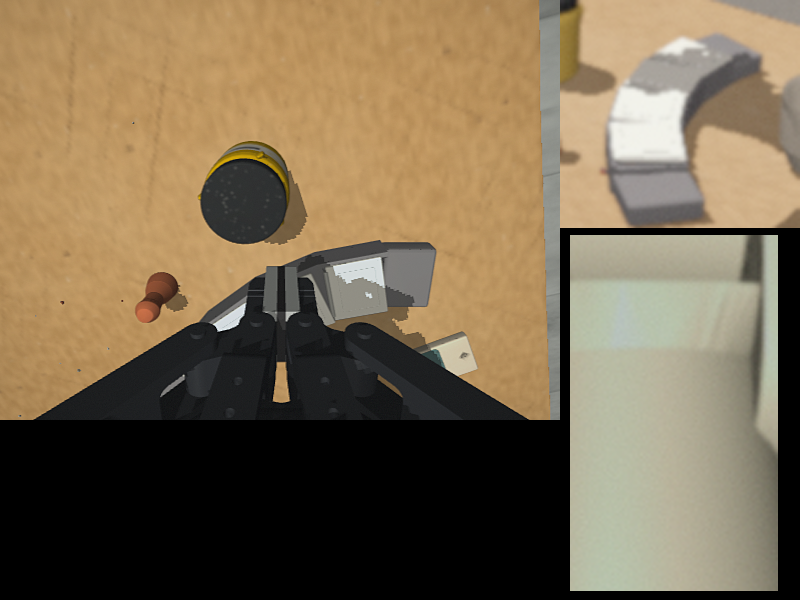

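The last picture shows the stroke complete, all lids looking flat, and the jar, stamp and tile unmoved (the top view is blocked by the arm). From the contact heights, though, lids 0–2 were passed about 2 mm high (~0.05 rad) because each was propped by the next open lid. I'll mend that with a light second forward pass at 25 mm.

Call:
{"api": "play_rows", "payload": {
  "steps": [
    [[-0.0332,-0.0167,0,0],[-0.0332,-0.0167,0,0],[-0.0332,-0.0167,0,0],[-0.0332,-0.0167,0,0],[-0.0332,-0.0167,0,0]]
  ]
}}

```text
time: 13.63
ee_pos: [0.4916, -0.1462, 0.1154]
tcp_rot: [180.0, 0.0, 74.6]
wrist_force: [-0.1, -0.8, 0.7]
opening: -0.0001
grasp_force: 0.0
```

Call:
{"api": "play_rows", "payload": {
  "steps": [
    [[0,0,0,-0.11],[0,0,0,-0.11],[0,0,0,-0.11],[0,0,0,-0.11],[0,0,0,-0.11]]
  ]
}}

```text
time: 14.05
ee_pos: [0.4928, -0.1455, 0.1155]
tcp_rot: [180.0, 0.0, 106.4]
wrist_force: [-0.3, 0.0, 0.8]
opening: 0.0002
grasp_force: 0.0
```

Call:
{"api": "play_rows", "payload": {
  "steps": [
    [[0,0,0,-0.11],[0,0,0,-0.11],[0,0,0,-0.11],[0,0,0,-0.11],[0,0,0,-0.11]]
  ]
}}

```text
time: 14.47
ee_pos: [0.4929, -0.1454, 0.1154]
tcp_rot: [180.0, 0.0, 137.9]
wrist_force: [0.1, -0.5, -0.8]
opening: 0.0002
grasp_force: 0.0
```

```bash
python3 st.py
python3 - <<'E'
from workcell import bot
from h import *
# palette unmoved? compare start pad end corners in the scene view with the first picture
a=cv2.imread("pics/scene0.png"); s=bot.camera("scene")["img"]
for n,(x0,y0,x1,y1) in dict(startpad=(310,278,368,306),cup=(385,240,435,285),stamp=(282,247,306,280),jar=(276,200,312,246)).items():
    t=a[y0:y1,x0:x1]; r=cv2.matchTemplate(s[y0-8:y1+8,x0-8:x1+8],t,cv2.TM_CCOEFF_NORMED); print(n,np.array(cv2.minMaxLoc(r)[3])-8,r.max().round(3))
E
```

```text
14.6167 [ 0.4927 -0.1452  0.1153] F [ 0.18  0.47 -0.27] R 0.2002 s -0.5603 yaw [1.79992919e+02 2.11763992e-02 1.37467174e+02] want 138.50218095637194
startpad [0 0] 0.97
cup [0 0] 0.999
stamp [0 0] 0.999
jar [0 0] 0.999
```

Call:
{"api": "play_rows", "payload": {
  "steps": [
    [[0,0,0.025,-0.018],[0,0,0.025,0],[0,0,0.025,0],[0,0,0.012,0],[0,0,0.0023,0]]
  ]
}}

```text
time: 15.08
ee_pos: [0.4906, -0.1442, 0.0233]
tcp_rot: [-179.9, -0.2, 138.6]
wrist_force: [-0.2, -0.6, 0.5]
opening: -0.0002
grasp_force: 0.0
```

Call:
{"api": "play_rows", "payload": {
  "steps": [
    [[-6e-05,0.005,0,0.025],[-6e-05,0.005,0,0.025],[-6e-05,0.005,0,0.025],[-6e-05,0.005,0,0.025],[-6e-05,0.005,0,0.025]]
  ]
}}

```text
time: 15.5
ee_pos: [0.5106, -0.1269, 0.0274]
tcp_rot: [179.9, 0.1, 131.4]
wrist_force: [-0.0, -1.2, 0.3]
opening: -0.0002
grasp_force: 0.0
```

```bash
python3 st.py
```

```text
15.65 [ 0.5108 -0.1267  0.0272] F [-0.52  0.72  0.07] R 0.2007 s -0.4311 yaw [1.79953224e+02 7.03448193e-02 1.31537712e+02] want 131.10180589433804
```

Call:
{"api": "play_rows", "payload": {
  "steps": [
    [[-6e-05,0.005,0.0006,0.025],[-6e-05,0.005,0.0006,0.025],[-6e-05,0.005,0.0003,0.025],[-6e-05,0.005,0,0.025],[-6e-05,0.005,0,0.025]]
  ]
}}

```text
time: 16.07
ee_pos: [0.5295, -0.1117, 0.0251]
tcp_rot: [180.0, 0.0, 124.3]
wrist_force: [-0.6, 0.5, 0.4]
opening: 0.0001
grasp_force: 0.5
```

```bash
python3 st.py
```

```text
16.2167 [ 0.53   -0.1114  0.0251] F [1.63 0.56 1.79] R 0.2011 s -0.3087 yaw [1.79927129e+02 4.91242732e-02 1.24436087e+02] want 124.08757819727887
```

Light contact at 25.1 mm (1.8 N), so lid0 is now fully down. I continue at this height.

Call:
{"api": "play_rows", "payload": {
  "steps": [
    [[-0.0003,0.005,0,0.025],[-0.0003,0.005,0,0.025],[-0.0003,0.005,0,0.025],[-6e-05,0.005,0,0.025],[-6e-05,0.005,0,0.025]]
  ]
}}

```text
time: 16.63
ee_pos: [0.5506, -0.0999, 0.025]
tcp_rot: [-179.9, 0.0, 117.2]
wrist_force: [-4.3, -1.8, 7.0]
opening: -0.0001
grasp_force: 3.1
```

```bash
python3 st.py
```

```text
16.7833 [ 0.5513 -0.0996  0.0251] F [-1.12 -0.83  4.17] R 0.2004 s -0.1872 yaw [1.79963172e+02 4.96478671e-02 1.17251746e+02] want 117.1281940154451
```

Call:
{"api": "play_rows", "payload": {
  "steps": [
    [[-6e-05,0.005,0,0.025],[-6e-05,0.005,0,0.025],[-6e-05,0.005,0,0.025],[-6e-05,0.005,0,0.025],[-6e-05,0.005,0,0.025]]
  ]
}}

```text
time: 17.2
ee_pos: [0.5733, -0.0898, 0.0249]
tcp_rot: [-179.9, 0.0, 110.0]
wrist_force: [-5.7, -1.7, 7.5]
opening: -0.0001
grasp_force: 3.6
```

```bash
python3 st.py
```

```text
17.35 [ 0.574  -0.0895  0.025 ] F [-1.92 -1.25  5.85] R 0.2005 s -0.0634 yaw [1.79980906e+02 3.30288929e-02 1.10083806e+02] want 110.03003705624049
```

Call:
{"api": "play_rows", "payload": {
  "steps": [
    [[-6e-05,0.005,-0.0005,0.025],[-6e-05,0.005,0,0.025],[-6e-05,0.005,0,0.025],[-6e-05,0.005,0,0.025],[-6e-05,0.005,0,0.025]]
  ]
}}

```text
time: 17.77
ee_pos: [0.5974, -0.0824, 0.0251]
tcp_rot: [-180.0, 0.0, 102.9]
wrist_force: [-3.1, -1.1, 3.7]
opening: -0.0003
grasp_force: 2.1
```

```bash
python3 st.py
```

```text
17.9167 [ 0.5982 -0.0823  0.0251] F [ 0.33 -0.16  2.88] R 0.2006 s 0.0625 yaw [1.79952574e+02 1.44061685e-02 1.02960167e+02] want 102.8182778010353
```

Call:
{"api": "play_rows", "payload": {
  "steps": [
    [[-6e-05,0.005,-0.0002,0.025],[-6e-05,0.005,0,0.025],[-6e-05,0.005,0,0.025],[-6e-05,0.005,0,0.025],[-6e-05,0.005,0,0.025]]
  ]
}}

```text
time: 18.33
ee_pos: [0.622, -0.0782, 0.025]
tcp_rot: [-180.0, -0.0, 95.7]
wrist_force: [-4.2, -0.8, 3.5]
opening: -0.0
grasp_force: 1.8
```

```bash
python3 st.py
```

```text
18.4833 [ 0.6227 -0.0781  0.025 ] F [0.68 0.7  2.35] R 0.2008 s 0.1866 yaw [ 1.79960026e+02 -2.02691850e-04  9.58181023e+01] want 95.7085076852593
```

Call:
{"api": "play_rows", "payload": {
  "steps": [
    [[-0.0002,0.005,0,0.025],[-0.0002,0.005,0,0.025],[-6e-05,0.005,0,0.025],[-6e-05,0.005,0,0.025],[-6e-05,0.005,0,0.025]]
  ]
}}

```text
time: 18.9
ee_pos: [0.6468, -0.0774, 0.0251]
tcp_rot: [-179.9, -0.0, 88.6]
wrist_force: [-3.9, -0.5, 4.7]
opening: 0.0003
grasp_force: 2.5
```

Call:
{"api": "play_rows", "payload": {
  "steps": [
    [[-6e-05,0.005,0,0.025],[-6e-05,0.005,0,0.025],[-6e-05,0.005,0,0.025],[-6e-05,0.005,0,0.025],[-6e-05,0.005,0,0.025]]
  ]
}}

```text
time: 19.32
ee_pos: [0.672, -0.0796, 0.025]
tcp_rot: [-180.0, -0.0, 81.4]
wrist_force: [-2.4, -0.3, 3.5]
opening: 0.0001
grasp_force: 1.9
```

```bash
python3 st.py
```

```text
19.4667 [ 0.6727 -0.0796  0.025 ] F [-0.58 -0.13  3.58] R 0.2005 s 0.4365 yaw [ 1.79960076e+02 -4.25747889e-03  8.14622676e+01] want 81.38821995850039
```

Call:
{"api": "play_rows", "payload": {
  "steps": [
    [[-6e-05,0.005,0,0.025],[-6e-05,0.005,0,0.025],[-6e-05,0.005,0,0.025],[-6e-05,0.005,0,0.025],[-6e-05,0.005,0,0.025]]
  ]
}}

```text
time: 19.88
ee_pos: [0.6975, -0.0848, 0.0245]
tcp_rot: [-180.0, 0.0, 74.1]
wrist_force: [0.0, -0.4, -0.6]
opening: -0.0003
grasp_force: 0.0
```

```bash
python3 st.py
```

```text
20.0333 [ 0.6976 -0.085   0.0244] F [-0.29  0.59  0.05] R 0.2006 s 0.5634 yaw [-1.79975255e+02  3.33178989e-03  7.42247405e+01] want 74.12022150141934
```

Every lid was felt flat at 25 mm. Now I lift clear, check that nothing has shifted, and hand in.

Call:
{"api": "play_rows", "payload": {
  "steps": [
    [[0,0,-0.01,0],[0,0,-0.03,0],[0,0,-0.03,0],[0,0,-0.03,0],[0,0,0,0]]
  ]
}}

```text
time: 20.45
ee_pos: [0.6989, -0.085, 0.1333]
tcp_rot: [179.4, -0.1, 74.3]
wrist_force: [0.4, -0.6, 0.0]
opening: -0.0005
grasp_force: 0.0
```

Call:
{"api": "play_rows", "payload": {
  "steps": [
    [[0,-0.03,-0.02,0],[0,-0.03,-0.02,0],[0,-0.03,0,0],[0,0,0,0],[0,0,0,0]]
  ]
}}

```text
time: 20.87
ee_pos: [0.6093, -0.0599, 0.1665]
tcp_rot: [179.9, -0.0, 74.3]
wrist_force: [0.7, -0.4, 0.3]
opening: -0.0003
grasp_force: 0.0
```

Run:
```python
from workcell import bot
from h import *
a=cv2.imread("pics/scene0.png"); s=bot.camera("scene")["img"]
for n,(x0,y0,x1,y1) in dict(startpad=(310,278,368,306),cup=(385,240,435,285),stamp=(282,247,306,280),jar=(276,200,312,246)).items():
    r=cv2.matchTemplate(s[y0-8:y1+8,x0-8:x1+8],a[y0:y1,x0:x1],cv2.TM_CCOEFF_NORMED); print(n,np.array(cv2.minMaxLoc(r)[3])-8,r.max().round(3))
o=bot.get_obs();print(o["time"],o["ee_pos"],o["wrist_force"])
print(bot.job_done())
```

```text
startpad [0 0] 0.97
cup [0 0] 0.689
stamp [0 0] 0.999
jar [0 0] 0.999
20.9167 [ 0.61019926 -0.06018686  0.16601568] [ 0.16208952 -0.35893993 -0.24867995]
the job is handed in; nothing more can be done
None
```

All four lids are closed and the job is handed in at 20.9 s, but it took two forward strokes, not one: the first left lids 0–2 about 2 mm ajar, so I lifted and repeated it lightly. The palette, stamp, jar and cup show no shift, though the cup matched less well (0.69) in the last check, perhaps from the arm's shadow, and the tile was only checked by eye after the first stroke.

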